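# Lock a sieve basket into the extraction funnel

### The arm

A 7-joint arm with a two-finger parallel gripper is mounted at the origin on the work surface. World frame = base frame: x ahead of the robot, y to its left, z up, the work surface at z = 0. Lengths are in m, angles in degrees, forces in N, time in s.
With the tool pointing down it reaches from about 0.425 to 0.875 m from the base axis. Payload 4.7 kg.
Tool frame: the origin (TCP) lies midway between the tips of the shut fingers; the grasp point (between the pads) lies 19 mm behind it; z points along the fingers, x is the direction in which the jaws open and shut, and the axes are right-handed (so a half turn about z gives the same grasp; the last joint's range is limited). The gripper opens to 87 mm and grips with 3 to 60 N. Pads are 19 mm wide; open, the fingers measure 117 mm over their backs; the gripper's body (75 mm by 190 mm) begins 51 mm behind the grasp point.
Start: joints at [-63.535, 18.392, -4.016, 83.108, 1.295, 78.541, -3.26], TCP at [0.281, 0.586, 0.189] pointing down, gripper open.
Joint ranges: [-163.93, 163.93], [-17.29, 119.83], [-79.2, 71.16], [3.27, 140.29], [-89.18, 269.18], [5.43, 117.66], [-154.24, 154.24]. Speed limits (degrees/s): [147.25, 147.25, 180, 180, 180, 180, 180].

### API

Orientations are given as [roll, pitch, yaw] about the fixed x, y, z axes, in that order (R = Rz(yaw) Ry(pitch) Rx(roll)).
In Python, from cell import telemetry, optics, env gives the robot as it stands.
- The arm moves only by the tool arm_command, never from a script. Its arguments are lists of equal length, an entry for each row: "translation": the shift along the tool's x, y, z in cm, a list of three; "twist": the turn about the tool's z in degrees. In form: {"translation": [[x, y, z], ...], "twist": [twist, ...]}. A call has 1 to 10 rows; each row shifts and turns the pose as measured when the row begins, along the tool's axes as they then stand; what a row does not reach is not made up. A row lasts 1/8 s, in which the tool goes at most 62.5 mm and 10.7 degrees, less where a joint would pass 70% of its speed; a pose out of reach is approached as far as the arm can. A call is refused whole if a number of a shift passes 6.25 or a number of a turn 10.7, either way. A call with a gripper value outside its range is refused whole. "grip" is the opening in per cent of the stroke, from 0 (shut) to 100 (fully open), set as the call begins (left out, the last holds). The fingers move at their own pace and stop on an object; "force" is the grip in N (left out, the last holds). Time passes only in rows, so rows that do not move let the fingers close. It gives the time, the measured TCP pose, the force and the opening at its end, in the units of the state.
- telemetry.get_obs(): the state, without advancing time (a new reading comes with each control period).
- optics.read_camera(name): name is "side" or "top"; returns a dict with "img" (384x512x3 uint8, blue, green, red), "fx", "fy", "cx", "cy" (pixels), "extrinsics" (4x4, takes a point from camera to world coordinates). Camera axes: x right, y up, looking along -z (the intrinsics and any distortion apply to the point x, -y, -z); pixel columns grow to the right and rows downward; lengths in m; the calibration is good to about 2 mm. A picture is of the moment at which its call begins. There is no depth.
- env.sign_off(): hands the job in, once; it reports no verdict.
The state is a dict: "time_s": time; "qpos": joint angles; "joint_velocities": joint speeds; "effort": joint torques, N m; "tool_pos": TCP position; "tool_rot": TCP orientation; "force": force on the tool from outside, world axes, zero at the start; "wrist_torque": the same for the moment, N m; "grip_width": finger opening in m.
Only numpy, scipy, OpenCV 4.12 (cv2) and the standard library are available. Lean on these libraries where they do the work, as an engineer would, in place of code of your own. Each camera call takes 0.05 s, during which the arm holds its last target. There are 200 camera calls.

### The job

Hang the green-handled sieve basket from the bench in the bayonet ring of the empty extraction funnel, then twist it clockwise (seen from above) along the ledge until its three lugs drop into their locking notches, and let go. The ring may have been turned in its seat, so find the gaps and notches gently by feel and never force the basket; leave the other things on the bench where they are.

Things in the scene. Friction and masses are not known exactly. Their poses are not given: they have to be found in the camera images.
- basket: Round steel sieve basket to be hung, with a green grip bar across its top. Drum 88 mm outside diameter, 60 mm high, open on top, wall 3 mm. Origin: centre of the underside; z up, x along the bar. Mass 0.2 to 0.4 kg. Its origin stands 133 mm above the funnel's when the lugs lie on the ring's rim, 116 on the ledge, 110 in the notches
- bar (a point): Middle of the basket's green grip bar, 87 mm above the basket's origin. The bar lies along the basket's x axis: 85 mm long, 12 wide, 14 high, on two 5 mm posts at x = +-40 mm; below it is 20 mm of free space down to the drum's open top
- lugs (a point): Point on the basket's axis at the height of the lugs, 44 mm above the basket's origin. Three brass lugs, 8 mm round pins, stick out level to radius 57 mm at 0, 120 and 240 deg from the basket's x axis
- funnel: The empty white extraction funnel, one of two in a grey rack (the other already holds a locked basket like ours, and stands 160 mm away). Origin: on the funnel's upright axis at table height; z up. On top sits a dark steel bayonet ring, bore radius 48 mm, wall 5, from 140 to 173 mm above the origin; the tube below it is open, radius 50, for the drum
- rim (a point): Centre of the flat upper rim of the bayonet ring, 173 mm above the funnel's origin; axes as the funnel. Three gaps in the rim, 13 mm wide, nominally at 0, 120 and 240 deg from the funnel's x axis, but the stiff ring (6 N m to turn) may sit turned up to 0.38 rad either way in its seat; this angle is not measured. Red marks outside the ring show the gaps
- ledge (a point): Point on the funnel's axis at the height of the ledge, 17 mm below the rim. From each gap's floor the level ledge runs clockwise (from above) under a 6 mm lip, 11 mm above it, to a locking notch 12 mm wide, 6 mm deep, its middle 0.62 rad clockwise of the gap's middle. The slot ends at the notch's far side, a firm stop
- spare_sieve: Bystander: low brass sieve without bar or lugs, 78 mm diameter, 36 mm high; origin at the centre of its underside
- dropper: Bystander: clear dropper bottle with a black cap and rubber bulb, 38 mm diameter, 92 mm high; origin at the centre of its underside
- tweezers: Bystander: steel tweezers lying along their x axis, 115 mm long, 8 mm high; origin at the middle, on the table
- petri: Bystander: clear dish with two small amber pieces, 60 mm diameter, 12 mm high; origin at the centre of its underside
- stage_plate: Bystander: black plastic microscope stage plate, 95 x 65 x 14 mm; origin at the centre of its underside
- jar: Bystander: amber jar with a black cap, 54 mm diameter, 75 mm high; origin at the centre of its underside
- vial_block: Bystander: wooden block of eight capped vials, 110 x 50 mm, 60 mm high; origin at the centre of its underside
Things that resemble listed ones, but are neither listed nor needed, are in the scene too. There is more than one size of the basket; the one meant has the size given above.

How it is judged (in metres and radians):
On the way:
1. the basket hangs in the ring of the empty funnel, its lugs through the gaps and down on the ledge, not yet locked (z of basket in the frame of funnel between 0.1135 and 0.121 m and horizontal distance between basket and funnel below 0.005 m and angle between basket's own z axis and vertical below 0.08 rad), for 0.1 s.
At the end, for the whole second after the job is handed in: The basket is upright (within 0.04 rad), centred on the empty funnel within 5 mm, its origin 107 to 112.2 mm above the funnel's origin (all lugs down in the notches; on the ledge it would be 116), at rest and released; the bystanders stand within 30 mm of where they were (z of basket in the frame of funnel between 0.107 and 0.1122 m and horizontal distance between basket and funnel below 0.005 m and angle between basket's own z axis and vertical below 0.04 rad and linear speed of basket below 0.02 m/s and not (distance of any of spare_sieve, dropper, tweezers, petri, stage_plate, jar, vial_block from where it was at the start of the episode above 0.03 m)); the robot touches nothing.
It fails at once if the basket is pressed, turned or dropped against the funnel or its ring with more than 40 N (all its contacts added up; at the lugs a twist of about 2 N m) (contact force between basket and funnel above 40 N).
It fails at once if a bystander is moved by more than 30 mm (distance of any of spare_sieve, dropper, tweezers, petri, stage_plate, jar, vial_block from where it was at the start of the episode above 0.03 m).
It also fails if it takes over 72 s, if anything falls off the work surface, if the arm or the gripper's body presses on something with over 40 N, if the wrist force passes 120 N, or if a joint passes its speed limit or range.

## Working session

There is one attempt and no reset: what is moved stays moved. The work goes in short steps, Python scripts to look and compute and a tool call to move; the robot and the scene stay as the last step left them, time stands still between calls to the robot, and variables do not carry over. Pictures are saved under pics/ and viewed, about 8 in all and at most 12, crops included, and the job is handed in when it is done.

Besides the shell and the picture viewer there is one more tool, called after "Request:" as a command line: name --pt "numbers of a row" for each row, then --argument value for the rest. arm_command: Moves the arm, as the interface text tells. Its arguments: {"type":"object","properties":{"translation":{"type":"array","items":{"type":"array","items":{"type":"number"}}},"twist":{"type":"array","items":{"type":"number"}},"grip":{"type":"number"},"force":{"type":"number"}},"required":["translation","twist"]}

```bash
mkdir -p pics; ls; cat > h.py <<'E'
import numpy as np, cv2
from cell import telemetry, optics, env
def grab(n):
    d=optics.read_camera(n); return d
def ray(d,u,v):
    p=np.array([(u-d['cx'])/d['fx'],-(v-d['cy'])/d['fy'],-1.])
    E=np.array(d['extrinsics']); return E[:3,3],E[:3,:3]@p
def atz(d,u,v,z):
    o,r=ray(d,u,v); return o+r*(z-o[2])/r[2]
def proj(d,P):
    E=np.array(d['extrinsics']); c=E[:3,:3].T@(np.array(P)-E[:3,3])
    return d['cx']+d['fx']*c[0]/-c[2], d['cy']+d['fy']*(-c[1])/-c[2]
E
python3 - <<'E'
from h import *
for n in('top','side'):
    d=grab(n); cv2.imwrite(f'pics/{n}0.png',d['img']); print(n,d.keys(),d['fx'],d['fy'],d['cx'],d['cy'],np.round(d['extrinsics'],3))
print(telemetry.get_obs())
E
```

```text
pics
top dict_keys(['img', 'fx', 'fy', 'cx', 'cy', 'extrinsics']) 388.0946307262381 388.0946307262381 262.142942791668 188.98276353883128 [[-0.032  0.976 -0.218  0.292]
 [-0.999 -0.03   0.013 -0.085]
 [ 0.006  0.218  0.976  1.3  ]
 [ 0.     0.     0.     1.   ]]
side dict_keys(['img', 'fx', 'fy', 'cx', 'cy', 'extrinsics']) 371.45659470877723 371.45659470877723 252.49860348899594 191.51505123128064 [[ 0.926  0.252 -0.283  0.256]
 [-0.378  0.639 -0.67  -0.787]
 [ 0.012  0.727  0.687  0.84 ]
 [ 0.     0.     0.     1.   ]]
{'time_s': 0.1, 'qpos': array([-63.53625351,  18.4356835 ,  -4.01679965,  83.16805191,
         1.29373305,  78.54116327,  -3.25770994]), 'joint_velocities': array([ 0.03141415, -0.01100907, -0.09295339, -0.20310194,  0.02001806,
        0.06228835, -0.11488888]), 'effort': array([-2.61452160e-04, -4.92571056e+01, -4.06085690e-01, -3.13397598e+01,
       -6.41891873e-02,  3.94086353e-02,  6.74496960e-05]), 'tool_pos': array([0.28121299, 0.58540132, 0.18836001]), 'tool_rot': array([1.79996170e+02, 9.97309789e-02, 6.43490886e+01]), 'force': array([ 0.19051647, -1.13311228,  0.02970496]), 'wrist_torque': array([ 0.06287931,  0.0332318 , -0.03379071]), 'grip_width': 0.08713254034293143}
```

View pics/top0.png

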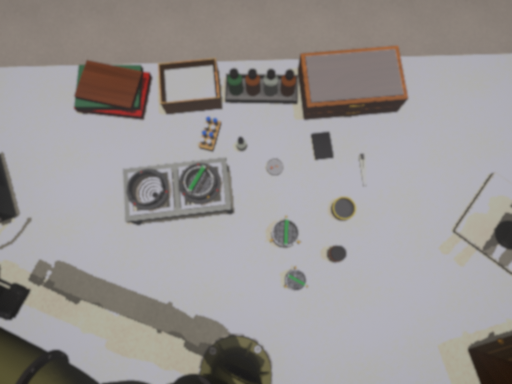

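View pics/side0.png

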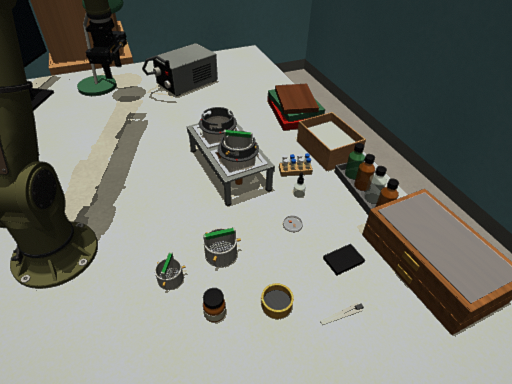

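```bash
python3 - <<'E'
from h import *
t=cv2.imread('pics/top0.png'); s=cv2.imread('pics/side0.png')
def c(im,u0,v0,w,h,W,H): return cv2.resize(im[v0:v0+h,u0:u0+w],(W,H),interpolation=cv2.INTER_CUBIC)
a=np.hstack([c(t,255,205,60,45,400,300),c(t,120,160,60,45,400,300)])
b=np.hstack([c(s,190,215,60,45,400,300),c(s,190,95,60,45,400,300)])
cv2.imwrite('pics/crop1.png',np.vstack([a,b]))
d=grab('top'); 
for u,v,z in[(285,233,.06),(295,280,.06),(149,190,.173),(200,182,.173)]: print(atz(d,u,v,z))
E
```

```text
[ 0.42184238 -0.1692745   0.06      ]
[ 0.274758   -0.19385933  0.06      ]
[0.55011668 0.23655691 0.173     ]
[0.56995565 0.08538591 0.173     ]
```

View pics/crop1.png

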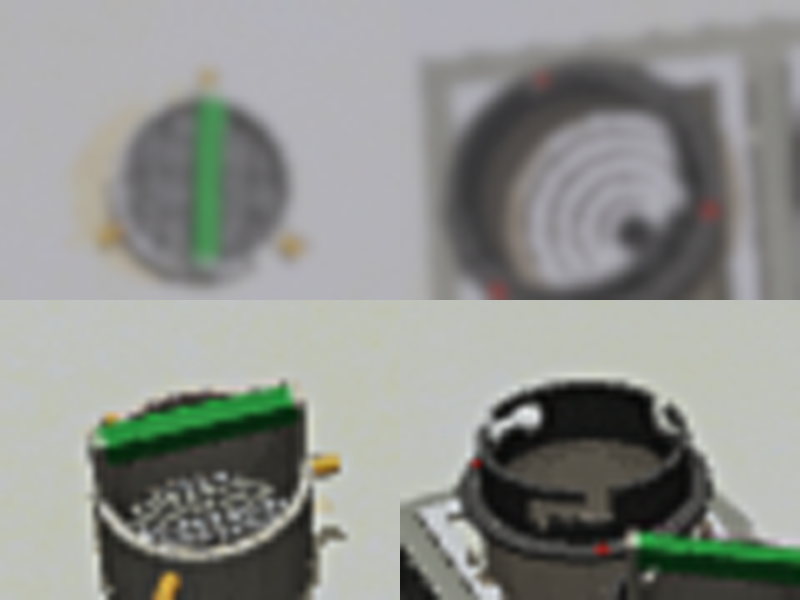

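```bash
cat > fit.py <<'E'
from h import *
from scipy.optimize import least_squares
T=grab('top');S=grab('side')
def C(p,r,a,z): return [p[0]+r*np.cos(a),p[1]+r*np.sin(a),z]
D=2*np.pi/3
# basket: side crop px: lug right (337,463)->tip, lug front(165,590), bar ends top surface
sc=lambda x,y,u0,v0:(u0+x/6.667,v0+y/6.667)
def fb(p):
    b=p[:2];a=p[2];r=[]
    obs=[(T,C(b,56,0,0),0)]
    L=[(T,C(b,.054,a,.044),sc(208,77,255,205)),(T,C(b,.054,a+D,.044),sc(110,235,255,205)),(T,C(b,.054,a-D,.044),sc(292,245,255,205)),
       (T,C(b,.0425,a,.094),sc(216,97,255,205)),(T,C(b,-.0425,a,.094),sc(205,264,255,205)),
       (S,C(b,.057,a-D,.044),sc(337,463,190,-85+255)),]
    L=L[:5]
    for d,P,o in L: r+=list(np.array(proj(d,P))-o)
    return r
s=least_squares(fb,[.42,-.17,0]);print('basket',s.x,np.degrees(s.x[2]),np.round(s.fun,2))
def ff(p):
    c=p[:2];a=p[2];R=p[3];z=p[4];r=[]
    L=[(T,C(c,R,a,z),sc(143,78,120,160)),(T,C(c,R,a-D,z),sc(309,210,120,160)),(T,C(c,R,a+D,z),sc(97,290,120,160)),
       (S,C(c,R,a+D,z),sc(76,163,190,95)),(S,C(c,R,a-D,z),sc(201,249,190,95))]
    for d,P,o in L: r+=list(np.array(proj(d,P))-o)
    return r
s=least_squares(ff,[.55,.236,.3,.058,.15]);print('ring',s.x,np.degrees(s.x[2]),np.round(s.fun,2))
c=s.x[:2]
# side check of ring rim outline, locked-funnel
for k in(0,90,180,270):
    a=np.radians(k);print(k,[np.round(proj(S,C(c,.053,a,.173)),1),np.round(proj(T,C(c,.053,a,.173)),1)])
E
python3 fit.py
```

```text
basket [ 0.42303653 -0.17201386 -0.09452709] -5.416003243517921 [ 0.13  0.07 -0.89  0.34  0.8   0.68 -0.18 -1.66  0.13  0.56]
ring [0.56068483 0.24984307 0.35051303 0.05852461 0.14327768] 20.082917186601065 [ 0.04 -0.06 -0.01  0.01 -0.04  0.2   0.17  0.08 -0.01 -0.11]
0 [array([232. , 111.9]), array([145.2, 169.5])]
90 [array([212.2, 107.2]), array([126.7, 187.2])]
180 [array([201.7, 118.1]), array([144. , 204.2])]
270 [array([222.2, 123.2]), array([162.5, 186.1])]
```

```bash
cat > go.py <<'E'
import sys; from h import *
o=telemetry.get_obs(); t=[float(a) for a in sys.argv[1:5]]
p=o['tool_pos'];y=o['tool_rot'][2];h=np.radians(y);d=(np.array(t[:3])-p)*100
print('t',o['time_s'],'pos',p.round(4),'rot',o['tool_rot'].round(2),'F',o['force'].round(2),'M',o['wrist_torque'].round(3),'w',o['grip_width'])
print('tool cm',np.round([d[0]*np.cos(h)+d[1]*np.sin(h),d[0]*np.sin(h)-d[1]*np.cos(h),-d[2]],2),'twist',round(-((t[3]-y+180)%360-180),2))
E
```

Request:
arm_command --pt "0 1 -5" --pt "0 1 -5" --pt "-1 2 -1" --twist '[-10,-10,0]' --grip 100

```text
time_s: 0.62
tool_pos: [0.3166, 0.5669, 0.2991]
tool_rot: [-179.8, 0.3, 85.3]
force: [0.4, 0.5, 0.2]
grip_width: 0.0867
```

```bash
python3 go.py .45 .25 .3 84.6;python3 go.py .45 0 .25 84.6; python3 go.py .423 -.172 .15 84.6
```

```text
t 0.625 pos [0.3166 0.5669 0.2991] rot [-179.81    0.3    85.31] F [0.38 0.51 0.2 ] M [ 0.076 -0.001 -0.003] w 0.08672092975861997
tool cm [-30.5   15.89  -0.09] twist 0.71
t 0.625 pos [0.3166 0.5669 0.2991] rot [-179.81    0.3    85.31] F [0.38 0.51 0.2 ] M [ 0.076 -0.001 -0.003] w 0.08672092975861997
tool cm [-55.41  17.93   4.91] twist 0.71
t 0.625 pos [0.3166 0.5669 0.2991] rot [-179.81    0.3    85.31] F [0.38 0.51 0.2 ] M [ 0.076 -0.001 -0.003] w 0.08672092975861997
tool cm [-72.78  16.65  14.91] twist 0.71
```

Request:
arm_command --pt "-5 2.6 0" --pt "-5 2.6 0" --pt "-5 2.6 0" --pt "-5 2.6 0" --pt "-5 2.6 0" --pt "-5 2.6 0" --pt "-6 0.5 0" --pt "-6 0.5 1" --pt "-6 0.5 2" --pt "-6 0.5 2" --twist '[0.7,0,0,0,0,0,0,0,0,0]'

```text
time_s: 1.88
tool_pos: [0.4474, 0.0048, 0.2522]
tool_rot: [179.8, -0.0, 84.8]
force: [0.5, -0.2, 0.5]
grip_width: 0.0874
```

```bash
python3 go.py .423 -.172 .15 84.6
```

```text
t 1.875 pos [0.4474 0.0048 0.2522] rot [179.83  -0.    84.8 ] F [ 0.5  -0.2   0.49] M [-0.048 -0.032  0.024] w 0.08743723000574159
tool cm [-17.82  -0.83  10.22] twist 0.2
```

Request:
arm_command --pt "-5 -0.2 2" --pt "-5 -0.2 2.5" --pt "-5 -0.2 2.5" --pt "-2.8 -0.2 2" --pt "0 0 0" --twist '[0.2,0,0,0,0]'

```text
time_s: 2.5
tool_pos: [0.4195, -0.182, 0.1591]
tool_rot: [179.7, -0.1, 84.0]
force: [-0.2, -0.2, 0.5]
grip_width: 0.0871
```

```bash
python3 go.py .423 -.172 .071 84.6; python3 - <<'E'
from h import *
a=[]
for n,(u,v) in dict(top=(285,225),side=(220,235)).items():
    d=grab(n); a.append(cv2.resize(d['img'][v-38:v+37,u-50:u+50],(400,300),interpolation=cv2.INTER_CUBIC))
cv2.imwrite('pics/pre.png',np.hstack(a))
E
```

```text
t 2.5 pos [ 0.4195 -0.182   0.1591] rot [ 1.7971e+02 -1.0000e-01  8.4040e+01] F [-0.18 -0.17  0.48] M [ 0.041  0.051 -0.015] w 0.08713938637583878
tool cm [1.04 0.24 8.81] twist -0.56
```

View pics/pre.png

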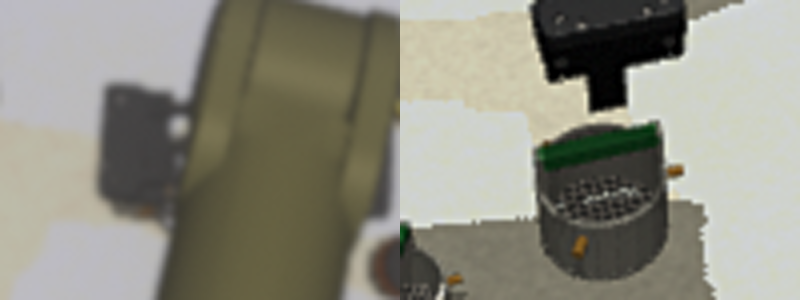

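The crop shows the near finger (right half, about (608,95)) directly over the bar's middle (600,145), with the lug orientation as expected. I'm descending now.

Request:
arm_command --pt "1 0.2 2" --pt "0.1 0 2.5" --pt "0 0 2.3" --pt "0 0 1.6" --pt "0 0 0" --twist '[-0.6,0,0,0,0]'

```text
time_s: 3.22
tool_pos: [0.4325, -0.161, 0.0791]
tool_rot: [179.0, -0.2, 85.7]
force: [-0.0, 0.8, -0.5]
grip_width: 0.0871
```

```bash
python3 go.py .423 -.172 .071 84.6
```

```text
t 3.225 pos [ 0.4325 -0.161   0.0791] rot [179.01  -0.25  85.69] F [-0.04  0.83 -0.49] M [ 0.028 -0.034 -0.006] w 0.08714042987456812
tool cm [-1.17 -0.86  0.81] twist 1.09
```

Request:
arm_command --pt "-0.6 -0.4 0" --pt "-0.5 -0.4 0" --pt "0 0 0" --twist '[1,0,0]'

```text
time_s: 3.6
tool_pos: [0.4247, -0.1723, 0.0811]
tool_rot: [178.8, -0.3, 84.6]
force: [0.1, 0.5, -0.1]
grip_width: 0.0867
```

```bash
python3 go.py .423 -.172 .071 84.6;sleep 0.1; python3 go.py .423 -.172 .071 84.6;
```

```text
t 3.6 pos [ 0.4247 -0.1723  0.0811] rot [178.81  -0.26  84.64] F [ 0.1   0.46 -0.09] M [ 0.019  0.031 -0.026] w 0.08671840084170561
tool cm [ 0.01 -0.18  1.01] twist 0.04
t 3.6 pos [ 0.4247 -0.1723  0.0811] rot [178.81  -0.26  84.64] F [ 0.1   0.46 -0.09] M [ 0.019  0.031 -0.026] w 0.08671840084170561
tool cm [ 0.01 -0.18  1.01] twist 0.04
```

Request:
arm_command --pt "0 -0.2 0.6" --pt "0 0 0.4" --pt "0 0 0" --twist '[0,0,0]'

```text
time_s: 3.98
tool_pos: [0.423, -0.1721, 0.0708]
tool_rot: [178.8, -0.3, 84.6]
force: [-0.3, 0.4, -0.2]
grip_width: 0.0871
```

Request:
arm_command --pt "0 0 0" --pt "0 0 0" --pt "0 0 0" --pt "0 0 0" --pt "0 0 0" --twist '[0,0,0,0,0]' --grip 0 --force 40

```text
time_s: 4.6
tool_pos: [0.4234, -0.172, 0.0709]
tool_rot: [178.7, -0.3, 84.6]
force: [0.5, 0.1, -0.2]
grip_width: 0.0449
```

```bash
python3 go.py .423 -.172 .071 84.6
```

```text
t 4.6 pos [ 0.4234 -0.172   0.0709] rot [178.75  -0.28  84.64] F [ 0.49  0.05 -0.15] M [ 0.007 -0.004 -0.02 ] w 0.044876535117789225
tool cm [-0.01 -0.03 -0.01] twist 0.04
```

Request:
arm_command --pt "0 0 0" --pt "0 0 0" --pt "0 0 0" --pt "0 0 0" --pt "0 0 0" --pt "0 0 0" --twist '[0,0,0,0,0,0]'

```text
time_s: 5.35
tool_pos: [0.4233, -0.172, 0.0709]
tool_rot: [178.7, -0.3, 84.6]
force: [0.1, 0.4, -0.2]
grip_width: 0.0004
```

```bash
python3 go.py .423 -.172 .071 84.6
```

```text
t 5.35 pos [ 0.4233 -0.172   0.0709] rot [178.74  -0.28  84.64] F [ 0.09  0.36 -0.2 ] M [-0.022  0.019  0.022] w 0.0004092035178742576
tool cm [-0.   -0.03 -0.01] twist 0.04
```

```bash
python3 - <<'E'
from h import *
a=[]
for n,(u,v) in dict(top=(285,225),side=(220,235)).items():
    d=grab(n); a.append(cv2.resize(d['img'][v-38:v+37,u-50:u+50],(400,300),interpolation=cv2.INTER_CUBIC))
    print(n,proj(d,telemetry.get_obs()['tool_pos']))
cv2.imwrite('pics/pre2.png',np.hstack(a))
E
```

```text
top (np.float64(286.0535287047975), np.float64(232.1377597747616))
side (np.float64(219.76634834686863), np.float64(237.8510478182994))
```

View pics/pre2.png

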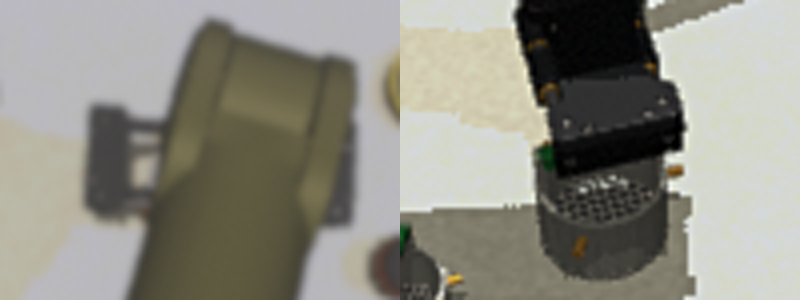

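Request:
arm_command --pt "0 0 -1" --pt "0 0 -1" --pt "0 0 0" --twist '[0,0,0]'

```text
time_s: 5.82
tool_pos: [0.4233, -0.1722, 0.0928]
tool_rot: [178.7, -0.3, 84.6]
force: [-0.6, 0.1, 0.2]
grip_width: 0.0002
```

```bash
python3 go.py .423 -.172 .071 84.6; python3 - <<'E'
from h import *
n,(u,v)='side',(220,235)
d=grab(n); a=cv2.resize(d['img'][v-60:v+30,u-60:u+60],(800,600),interpolation=cv2.INTER_CUBIC)
print(n,proj(d,telemetry.get_obs()['tool_pos']))
cv2.imwrite('pics/lift.png',a)
E
```

```text
t 5.825 pos [ 0.4233 -0.1722  0.0928] rot [178.69  -0.27  84.63] F [-0.64  0.08  0.19] M [ 0.016  0.035 -0.003] w 0.0001775241806957113
tool cm [ 0.02 -0.03  2.18] twist 0.03
side (np.float64(219.2548366473576), np.float64(232.67177832646234))
```

View pics/lift.png

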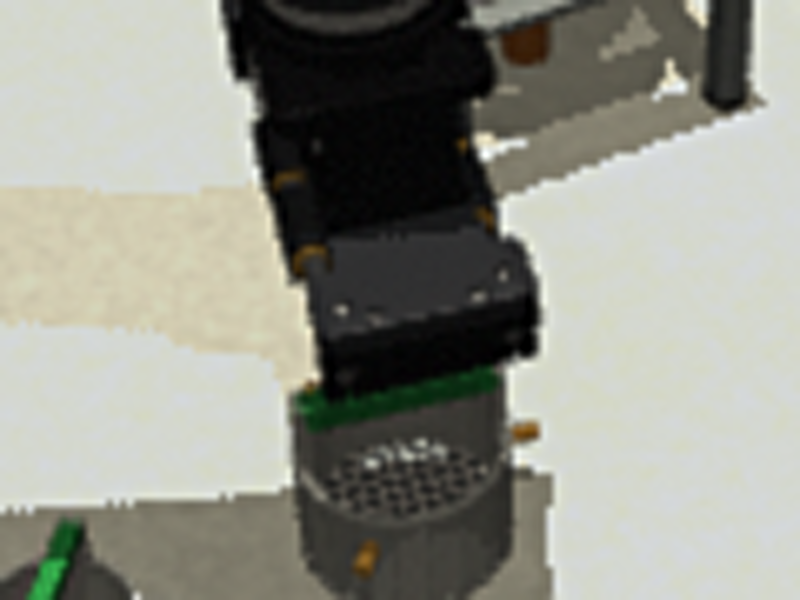

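```bash
python3 - <<'E'
from h import *
T=grab('top');S=grab('side')
def tri(a,b):
    o1,r1=ray(T,*a);o2,r2=ray(S,*b)
    k=np.linalg.lstsq(np.c_[r1,-r2],o2-o1,rcond=None)[0]
    p,q=o1+k[0]*r1,o2+k[1]*r2; return ((p+q)/2).round(4),np.linalg.norm(p-q).round(4)
print('bar+',tri((287.4,219.55),(233.8,228.2)));print('bar-',tri((285.75,244.6),(204.55,235.55)))
print('lug-120',tri((298.8,241.75),(190+165/6.667,215+285/6.667)))
print('lug0',tri((286.2,216.55),(190+330/6.667,215+164/6.667)))
t=cv2.imread('pics/top0.png'); s=cv2.imread('pics/side0.png')
c=lambda im,u,v:cv2.resize(im[v-22:v+23,u-30:u+30],(400,300),interpolation=cv2.INTER_CUBIC)
cv2.imwrite('pics/cmp.png',np.vstack([np.hstack([c(t,295,280),c(t,200,182)]),np.hstack([c(s,168,270),c(s,238,145)])]))
E
```

```text
bar+ (array([ 0.4608, -0.1763,  0.098 ]), np.float64(0.0025))
bar- (array([ 0.3834, -0.1678,  0.093 ]), np.float64(0.0018))
lug-120 (array([ 0.3941, -0.2131,  0.0493]), np.float64(0.0011))
lug0 (array([ 0.4771, -0.1767,  0.0446]), np.float64(0.0003))
```

View pics/cmp.png

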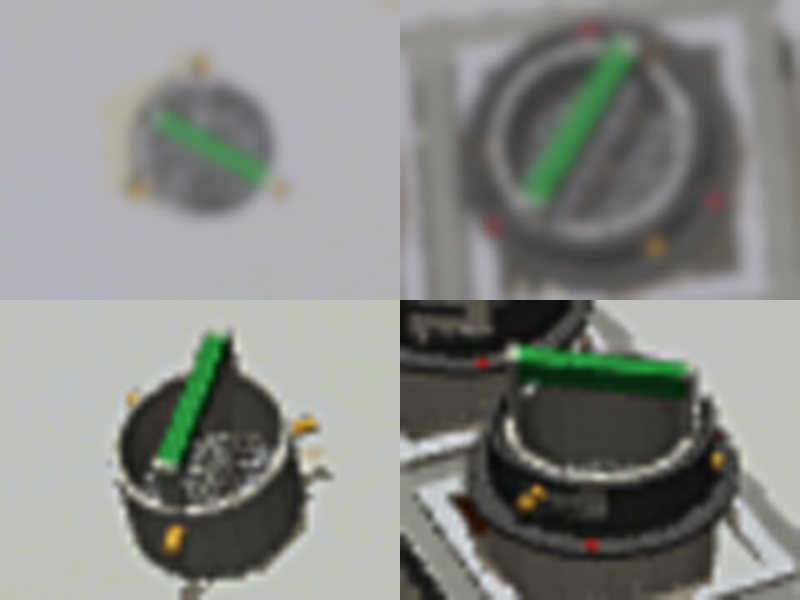

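```bash
python3 - <<'E'
from h import *
S=grab('side');T=grab('top')
print('finger tip in pre (obs ~ (222,223.5))')
h=np.radians(84.04)
for w in(-.0435,-.0585,.0435): print(w,np.round(proj(S,[.4195+w*np.cos(h),-.182+w*np.sin(h),.159]),1))
print('body now: near bottom corners')
for a in(-.0375,.0375):
  for l in(-.095,.095):
    P=[.4233+l*np.cos(h)+a*np.sin(h),-.172+l*np.sin(h)-a*np.cos(h),.163]
    print(a,l,np.round(proj(S,P),1),((np.array(proj(S,P))-[160,175])*6.667).round(),np.round(proj(T,P),1))
E
```

```text
finger tip in pre (obs ~ (222,223.5))
-0.0435 [221.8 231.3]
-0.0585 [223.2 236. ]
0.0435 [214.2 206.3]
body now: near bottom corners
-0.0375 -0.095 [210.9 246.6] [339. 477.] [319.9 243.9]
-0.0375 0.095 [196.3 191.6] [242. 111.] [254.9 239.1]
0.0375 -0.095 [242.5 239.7] [550. 431.] [320.9 218.4]
0.0375 0.095 [224.  186.5] [427.  76.] [256.8 213.8]
```

Request:
arm_command --pt "0 0 1" --pt "0 0 1" --pt "0 0 0.3" --pt "0 0 0.3" --twist '[0,0,0,0]'

```text
time_s: 6.58
tool_pos: [0.4217, -0.1717, 0.0625]
tool_rot: [179.0, -0.3, 84.6]
force: [-0.1, -0.7, -0.2]
grip_width: 0.0004
```

Request:
arm_command --pt "0 0 0.3" --pt "0 0 0.3" --twist '[0,0]'

```text
time_s: 6.82
tool_pos: [0.4219, -0.1716, 0.061]
tool_rot: [179.1, -0.4, 84.6]
force: [-13.5, 4.7, 36.0]
grip_width: 0.0004
```

Request:
arm_command --pt "0 0 0.3" --pt "0 0 0.2" --twist '[0,0]'

```text
time_s: 7.08
tool_pos: [0.4217, -0.1715, 0.0612]
tool_rot: [179.3, -0.6, 84.6]
force: [-6.1, 1.1, 13.6]
grip_width: 0.0007
```

Request:
arm_command --pt "0 0 -1" --pt "0 0 -1" --pt "0 0 0" --pt "0 0 0" --pt "0 0 0" --pt "0 0 0" --pt "0 0 0" --pt "0 0 0" --pt "0 0 0" --pt "0 0 0" --twist '[0,0,0,0,0,0,0,0,0,0]' --grip 100

```text
time_s: 8.32
tool_pos: [0.4214, -0.1716, 0.0817]
tool_rot: [179.3, -0.6, 84.6]
force: [0.1, -0.4, 0.3]
grip_width: 0.0852
```

```bash
python3 go.py .423 -.172 .04 84.6; python3 - <<'E'
from h import *
a=[]
for n,(u,v) in dict(top=(285,225),side=(215,225)).items():
    d=grab(n); a.append(cv2.resize(d['img'][v-38:v+37,u-50:u+50],(400,300),interpolation=cv2.INTER_CUBIC))
cv2.imwrite('pics/open.png',np.hstack(a))
p=telemetry.get_obs()['tool_pos']
for dz in(0,.033):
  for w in(-.0435,.0435):print(dz,w,np.round((np.array(proj(d,p+[0.094*w,w,dz]))-[165,187])*4+[400,0]))
E
```

```text
t 8.325 pos [ 0.4214 -0.1716  0.0817] rot [179.26  -0.62  84.6 ] F [ 0.06 -0.39  0.3 ] M [-0.012 -0.038  0.023] w 0.08521197171054597
tool cm [-0.02  0.16  4.17] twist -0.0
0 -0.0435 [631. 244.]
0 0.0435 [601. 146.]
0.033 -0.0435 [629. 211.]
0.033 0.0435 [598. 112.]
```

View pics/open.png

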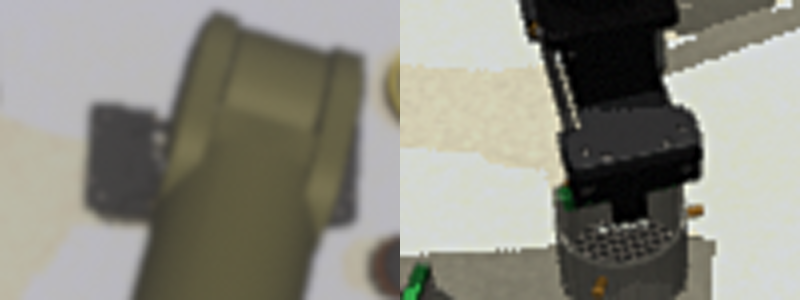

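Request:
arm_command --pt "0 0.2 1.1" --pt "0 0 1" --pt "0 0 0.8" --pt "0 0 0.5" --twist '[0,0,0,0]'

```text
time_s: 8.93
tool_pos: [0.4238, -0.1714, 0.0451]
tool_rot: [179.3, -0.6, 84.6]
force: [-0.1, 0.8, 0.0]
grip_width: 0.0869
```

Request:
arm_command --pt "0 0 0.4" --pt "0 0 0.3" --pt "0 0 0" --twist '[0,0,0]'

```text
time_s: 9.3
tool_pos: [0.4236, -0.1713, 0.0372]
tool_rot: [179.3, -0.6, 84.6]
force: [-0.1, 0.1, 0.1]
grip_width: 0.0867
```

Request:
arm_command --pt "0 0 0" --pt "0 0 0" --pt "0 0 0" --pt "0 0 0" --pt "0 0 0" --pt "0 0 0" --pt "0 0 0" --pt "0 0 0" --pt "0 0 0" --pt "0 0 0" --twist '[0,0,0,0,0,0,0,0,0,0]' --grip 0 --force 40

```text
time_s: 10.55
tool_pos: [0.4243, -0.1706, 0.0378]
tool_rot: [179.3, -0.7, 84.6]
force: [1.3, 0.5, -1.3]
grip_width: 0.0114
```

```bash
python3 go.py .423 -.172 .04 84.6
```

```text
t 10.55 pos [ 0.4243 -0.1706  0.0378] rot [179.25  -0.67  84.63] F [ 1.27  0.45 -1.28] M [ 0.111 -0.    -0.007] w 0.011419151665558836
tool cm [-0.15 -0.12 -0.22] twist 0.03
```

Request:
arm_command --pt "0 0 -2" --pt "0 0 -4" --pt "0 0 -5" --pt "0 0 -5" --pt "0 0 -5" --pt "0 0 -3.5" --pt "0 0 0" --twist '[0,0,0,0,0,0,0]'

```text
time_s: 11.42
tool_pos: [0.4159, -0.1742, 0.284]
tool_rot: [180.0, -0.5, 84.5]
force: [0.6, -0.0, -4.9]
grip_width: 0.0113
```

```bash
python3 go.py .562 .251 .283 110.1
```

```text
t 11.425 pos [ 0.4159 -0.1742  0.284 ] rot [180.    -0.52  84.47] F [ 0.6  -0.01 -4.88] M [-0.007  0.001 -0.006] w 0.011251970216913713
tool cm [43.73 10.44  0.1 ] twist -25.63
```

Request:
arm_command --pt "3 0.8 0" --pt "5 1.2 0" --pt "5 1.2 0" --pt "5 1.2 0" --pt "5 1.2 0" --pt "5 1.2 0" --pt "5 1.2 0" --pt "5 1.2 0" --pt "3 0.7 0" --pt "0 0 0" --twist '[0,0,0,0,0,0,0,0,0,0]'

```text
time_s: 12.68
tool_pos: [0.5495, 0.2295, 0.2565]
tool_rot: [-178.0, 0.4, 83.9]
force: [-0.9, -0.3, -3.2]
grip_width: 0.0118
```

```bash
python3 go.py .562 .251 .283 110.1
```

```text
t 12.675 pos [0.5495 0.2295 0.2565] rot [-178.04    0.45   83.93] F [-0.92 -0.3  -3.22] M [-0.043 -0.04  -0.012] w 0.011758111634474653
tool cm [ 2.27  1.01 -2.65] twist -26.17
```

Request:
arm_command --pt "1 0.4 -0.5" --pt "0 0 0" --pt "0 0 0" --pt "0 0 0" --twist '[-9,-9,-8,0]'

```text
time_s: 13.18
tool_pos: [0.5519, 0.2322, 0.2517]
tool_rot: [-177.1, -0.1, 110.3]
force: [0.5, 0.7, -4.1]
grip_width: 0.0114
```

```bash
python3 go.py .562 .251 .25 110.1
```

```text
t 13.175 pos [0.5519 0.2322 0.2517] rot [-1.7714e+02 -1.5000e-01  1.1034e+02] F [ 0.5   0.69 -4.11] M [ 0.054 -0.094 -0.002] w 0.011444943134180532
tool cm [1.41 1.6  0.17] twist 0.24
```

Request:
arm_command --pt "0.5 0.6 -1" --pt "0.5 0.5 -1" --pt "0.4 0.5 -1" --pt "0 0 0" --twist '[0,0,0,0]'

```text
time_s: 13.68
tool_pos: [0.5645, 0.2518, 0.2823]
tool_rot: [-177.1, -0.1, 110.0]
force: [0.7, -1.2, -4.4]
grip_width: 0.0118
```

Request:
arm_command --pt "0 0 -1" --pt "0 0 0" --pt "0 0 0" --pt "0 0 0" --pt "0 0 0" --twist '[0,0,0,0,0]'

```text
time_s: 14.3
tool_pos: [0.5647, 0.2512, 0.2926]
tool_rot: [-177.1, -0.1, 109.9]
force: [0.1, -0.1, -2.8]
grip_width: 0.0116
```

```bash
python3 go.py .562 .251 .25 110.1
```

```text
t 14.3 pos [0.5647 0.2512 0.2926] rot [-1.7707e+02 -8.0000e-02  1.0993e+02] F [ 0.15 -0.12 -2.81] M [ 0.052 -0.05   0.019] w 0.011636580246764424
tool cm [ 0.07 -0.26  4.26] twist -0.17
```

Request:
arm_command --pt "-5 0 -0.5" --pt "-5 0 0" --pt "-5 0 0" --pt "0 0 0" --pt "0 0 0" --twist '[0,0,0,0,0]'

```text
time_s: 14.92
tool_pos: [0.6168, 0.108, 0.296]
tool_rot: [-177.0, -0.1, 110.1]
force: [-1.1, 0.4, -3.5]
grip_width: 0.0113
```

```bash
python3 go.py .562 .251 .28 110.1
```

```text
t 14.925 pos [0.6168 0.108  0.296 ] rot [-1.7698e+02 -1.3000e-01  1.1011e+02] F [-1.05  0.42 -3.52] M [ 0.124 -0.035 -0.014] w 0.01132514609324316
tool cm [15.31 -0.23  1.6 ] twist 0.01
```

Request:
arm_command --pt "3 0 0" --pt "3 0 0" --pt "3 0 0" --pt "3 0 0" --pt "3 0 0" --pt "0 0 0" --twist '[0,0,0,0,0,0]'

```text
time_s: 15.68
tool_pos: [0.5601, 0.2595, 0.2955]
tool_rot: [-176.9, -0.2, 110.6]
force: [-0.1, -0.1, -4.0]
grip_width: 0.0116
```

Request:
arm_command --pt "0 0 0" --pt "0 0 0" --pt "0 0 0" --pt "0 0 0" --twist '[10,10,10,0]'

```text
time_s: 16.18
tool_pos: [0.5595, 0.2595, 0.2953]
tool_rot: [-177.3, 1.5, 80.0]
force: [0.2, 0.2, -3.8]
grip_width: 0.0113
```

Request:
arm_command --pt "0 0 0" --pt "0 0 0" --pt "0 0 0" --pt "0 0 0" --pt "0 0 0" --pt "0 0 0" --pt "0 0 0" --twist '[-5,-5,-5,-5,-5,-5,0]'

```text
time_s: 17.05
tool_pos: [0.5598, 0.2575, 0.2953]
tool_rot: [-176.9, -0.0, 112.4]
force: [-0.1, -0.3, -4.0]
grip_width: 0.0117
```

```bash
python3 go.py .562 .251 .28 110.1
```

```text
t 17.05 pos [0.5598 0.2575 0.2953] rot [-1.7687e+02 -3.0000e-02  1.1235e+02] F [-0.1  -0.32 -3.98] M [ 0.101 -0.075  0.029] w 0.01169704378608652
tool cm [-0.69 -0.04  1.53] twist 2.25
```

Request:
arm_command --pt "-0.4 0 -2" --pt "0 0 -2" --pt "0 0 -2" --pt "0 0 -2" --pt "0 0 -2" --pt "0 0 0" --twist '[2,0,0,0,0,0]'

```text
time_s: 17.8
tool_pos: [0.5666, 0.2547, 0.3975]
tool_rot: [-176.8, 0.2, 110.3]
force: [0.2, -0.1, -3.7]
grip_width: 0.0116
```

Request:
arm_command --pt "0 0 5" --pt "0 0 5" --pt "0 0 0" --pt "0 0 0" --twist '[0,0,0,0]'

```text
time_s: 18.3
tool_pos: [0.5613, 0.2519, 0.2945]
tool_rot: [-176.8, 0.2, 110.4]
force: [-0.2, -0.4, -3.0]
grip_width: 0.0115
```

```bash
python3 go.py .562 .251 .28 110.1
```

```text
t 18.3 pos [0.5613 0.2519 0.2945] rot [-176.83    0.19  110.35] F [-0.22 -0.45 -3.02] M [ 0.148 -0.058 -0.011] w 0.011533936076079516
tool cm [-0.11  0.04  1.45] twist 0.25
```

Request:
arm_command --pt "0 0 2" --pt "0 0 2" --pt "0 0 1.8" --pt "0 0 0.8" --pt "0 0 0" --twist '[0,0,0,0,0]' --force 15

```text
time_s: 18.92
tool_pos: [0.5639, 0.2531, 0.237]
tool_rot: [-177.8, 0.1, 110.4]
force: [-0.3, -0.4, -2.4]
grip_width: 0.0116
```

```bash
python3 go.py .562 .251 .215 110.1; python3 - <<'E'
from h import *
n,(u,v)='side',(212,105)
d=grab(n); a=cv2.resize(d['img'][v-40:v+35,u-50:u+50],(800,600),interpolation=cv2.INTER_CUBIC)
cv2.imwrite('pics/ab.png',a)
p=telemetry.get_obs()['tool_pos']
f=lambda P:np.round((np.array(proj(d,P))-[162,65])*8)
z=p[2]-.0378
for k in(20,140,260):
    a=np.radians(k);e=np.array([np.cos(a),np.sin(a),0]);print(k,'lug',f([*p[:2],z+.044]+.057*e),'mark',f([.5607,.2498,.1433]+.0585*e))
e=np.array([np.cos(.35),np.sin(.35),0])
print('bar',f([*p[:2],z+.094]+.0425*e),f([*p[:2],z+.094]-.0425*e))
E
```

```text
t 18.925 pos [0.5639 0.2531 0.237 ] rot [-1.7778e+02  9.0000e-02  1.1037e+02] F [-0.26 -0.43 -2.38] M [ 0.101 -0.038 -0.044] w 0.0115731512429322
tool cm [-0.13 -0.25  2.2 ] twist 0.27
20 lug [546. 196.] mark [550. 411.]
140 lug [306. 218.] mark [317. 436.]
260 lug [458. 313.] mark [465. 538.]
bar [514.  92.] [342. 159.]
```

View pics/ab.png

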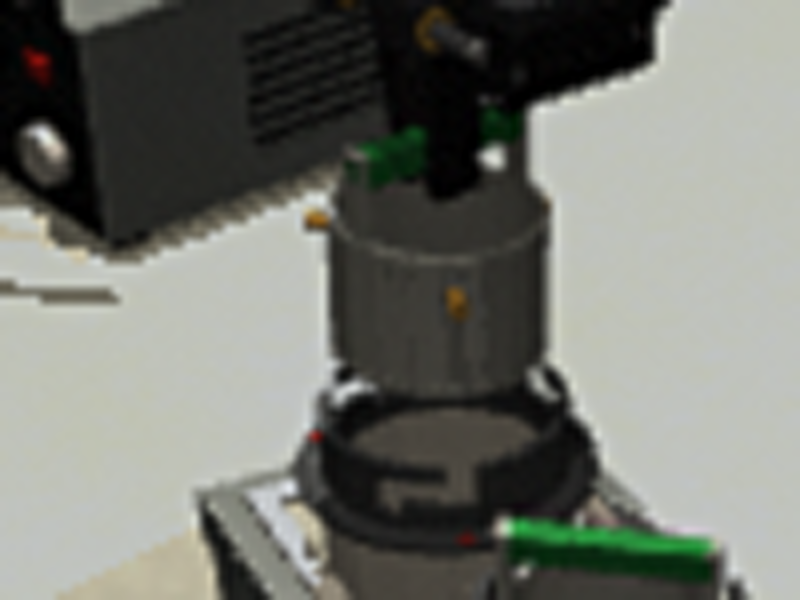

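```bash
python3 go.py .561 .250 .215 110.1
```

```text
t 18.975 pos [0.5642 0.2532 0.2375] rot [-1.7783e+02  9.0000e-02  1.1037e+02] F [ 0.64 -1.27 -3.  ] M [ 0.07  -0.08   0.039] w 0.011811618648944176
tool cm [-0.19 -0.41  2.25] twist 0.27
```

Request:
arm_command --pt "-0.2 -0.4 0.7" --pt "0 0 0.8" --pt "0 0 0.5" --pt "0 0 0" --twist '[0.2,0,0,0]'

```text
time_s: 19.48
tool_pos: [0.5606, 0.2495, 0.2175]
tool_rot: [-177.9, 0.1, 110.1]
force: [-0.1, -0.2, -2.8]
grip_width: 0.012
```

```bash
python3 go.py .561 .250 .175 110.1
```

```text
t 19.475 pos [0.5606 0.2495 0.2175] rot [-1.7792e+02  8.0000e-02  1.1015e+02] F [-0.11 -0.2  -2.82] M [ 0.152 -0.051  0.023] w 0.012015642248692815
tool cm [0.03 0.05 4.25] twist 0.05
```

Request:
arm_command --pt "0 0 0.6" --pt "0 0 0.6" --pt "0 0 0.2" --twist '[0,0,0]'

```text
time_s: 19.85
tool_pos: [0.5604, 0.2495, 0.2028]
tool_rot: [-178.0, 0.1, 110.2]
force: [0.4, -0.1, -3.6]
grip_width: 0.0119
```

Request:
arm_command --pt "0 0 0.6" --pt "0 0 0.5" --pt "0 0 0.2" --twist '[0,0,0]'

```text
time_s: 20.23
tool_pos: [0.5603, 0.2494, 0.189]
tool_rot: [-178.0, 0.1, 110.1]
force: [0.4, -0.1, -2.9]
grip_width: 0.0116
```

```bash
python3 go.py .561 .250 .175 110.1
```

```text
t 20.225 pos [0.5603 0.2494 0.189 ] rot [-1.7800e+02  8.0000e-02  1.1015e+02] F [ 0.36 -0.06 -2.93] M [ 0.129 -0.1   -0.04 ] w 0.01161951790870424
tool cm [0.03 0.09 1.4 ] twist 0.05
```

Request:
arm_command --pt "0 0 0.4" --pt "0 0 0.4" --pt "0 0 0.2" --twist '[0,0,0]'

```text
time_s: 20.6
tool_pos: [0.5602, 0.2494, 0.1786]
tool_rot: [-178.0, 0.1, 110.1]
force: [-0.4, 1.2, -2.8]
grip_width: 0.0117
```

Request:
arm_command --pt "0 0 0.3" --pt "0 0 0.2" --twist '[0,0]'

```text
time_s: 20.85
tool_pos: [0.5601, 0.2494, 0.1734]
tool_rot: [-178.1, 0.1, 110.2]
force: [0.3, 0.2, -3.3]
grip_width: 0.0119
```

Request:
arm_command --pt "0 0 0.2" --pt "0 0 0.2" --twist '[0,0]'

```text
time_s: 21.1
tool_pos: [0.56, 0.2493, 0.1691]
tool_rot: [-178.1, 0.1, 110.2]
force: [-0.1, 0.8, -3.6]
grip_width: 0.0117
```

Request:
arm_command --pt "0 0 0.2" --pt "0 0 0.2" --twist '[0,0]'

```text
time_s: 21.35
tool_pos: [0.5598, 0.2492, 0.1649]
tool_rot: [-178.1, 0.1, 110.1]
force: [1.1, 0.2, -3.2]
grip_width: 0.0119
```

Request:
arm_command --pt "0 0 0.2" --pt "0 0 0.2" --twist '[0,0]'

```text
time_s: 21.6
tool_pos: [0.5596, 0.2494, 0.1606]
tool_rot: [-178.1, 0.1, 110.2]
force: [0.8, 1.0, -3.9]
grip_width: 0.0119
```

Request:
arm_command --pt "0 0 0.2" --pt "0 0 0.1" --twist '[0,0]'

```text
time_s: 21.85
tool_pos: [0.5595, 0.2494, 0.1574]
tool_rot: [-178.1, 0.0, 110.2]
force: [-0.1, 0.1, -3.0]
grip_width: 0.0118
```

Request:
arm_command --pt "0 0 0.15" --pt "0 0 0.1" --twist '[0,0]'

```text
time_s: 22.1
tool_pos: [0.5593, 0.2494, 0.1552]
tool_rot: [-178.1, 0.0, 110.2]
force: [-2.7, -0.5, 0.6]
grip_width: 0.0119
```

Request:
arm_command --pt "0 0 0.1" --pt "0 0 0.1" --twist '[0,0]'

```text
time_s: 22.35
tool_pos: [0.5589, 0.2494, 0.1546]
tool_rot: [-178.1, 0.0, 110.2]
force: [-3.4, -1.0, 2.3]
grip_width: 0.0119
```

Request:
arm_command --pt "0 0 0" --pt "0 0 0" --twist '[0,0]'

```text
time_s: 22.6
tool_pos: [0.5588, 0.2494, 0.1547]
tool_rot: [-178.1, 0.0, 110.2]
force: [-2.2, -0.7, -1.0]
grip_width: 0.0116
```

Request:
arm_command --pt "0 0 0" --pt "0 0 0" --pt "0 0 0" --pt "0 0 0" --twist '[0,0,0,0]' --grip 30

```text
time_s: 23.1
tool_pos: [0.5605, 0.2497, 0.155]
tool_rot: [-178.2, 0.0, 110.2]
force: [-0.1, 0.2, -0.5]
grip_width: 0.0257
```

```bash
python3 go.py .561 .250 .155 110.1; python3 - <<'E'
from h import *
n,(u,v)='side',(212,105)
d=grab(n); a=cv2.resize(d['img'][v-40:v+35,u-50:u+50],(800,600),interpolation=cv2.INTER_CUBIC)
cv2.imwrite('pics/led.png',a)
f=lambda P:np.round((np.array(proj(d,P))-[162,65])*8)
e=np.array([np.cos(.35),np.sin(.35),0])
print('bar',[f(np.array([.5607,.2498,.116+.094])+s*.0425*e) for s in(1,-1)])
E
```

```text
t 23.1 pos [0.5605 0.2497 0.155 ] rot [-1.7825e+02  3.0000e-02  1.1015e+02] F [-0.13  0.16 -0.53] M [ 0.046 -0.067  0.008] w 0.0257262210033687
tool cm [ 0.01  0.06 -0.  ] twist 0.05
bar [array([516., 286.]), array([352., 357.])]
```

View pics/led.png

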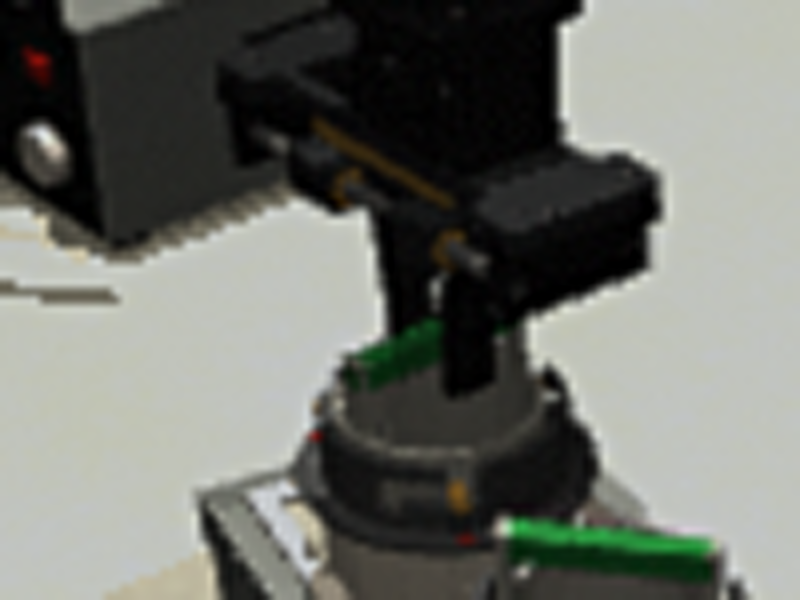

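Request:
arm_command --pt "0 0 0" --pt "0 0 0" --pt "0 0 0" --pt "0 0 0" --twist '[0,0,0,0]' --grip 0 --force 15

```text
time_s: 23.65
tool_pos: [0.5605, 0.2498, 0.155]
tool_rot: [-178.3, 0.0, 110.2]
force: [-0.6, 0.6, 1.5]
grip_width: 0.012
```

Request:
arm_command --pt "0 0 0" --pt "0 0 0" --pt "0 0 0" --twist '[2,3,3]'

```text
time_s: 24.02
tool_pos: [0.5603, 0.2497, 0.155]
tool_rot: [-178.3, 0.3, 101.8]
force: [-0.4, 0.3, -0.6]
grip_width: 0.012
```

```bash
python3 go.py .5605 .2497 .155 75
```

```text
t 24.025 pos [0.5603 0.2497 0.155 ] rot [-178.25    0.29  101.76] F [-0.38  0.29 -0.59] M [0.16  0.116 0.194] w 0.012013880326624218
tool cm [-0.01  0.02 -0.  ] twist 26.76
```

Request:
arm_command --pt "0 0 0" --pt "0 0 0" --pt "0 0 0" --pt "0 0 0" --twist '[3,3,3,2]'

```text
time_s: 24.52
tool_pos: [0.5589, 0.2503, 0.155]
tool_rot: [-178.2, 0.6, 90.2]
force: [0.2, 0.2, 0.4]
grip_width: 0.0118
```

```bash
python3 go.py .5605 .2497 .155 75
```

```text
t 24.525 pos [0.5589 0.2503 0.155 ] rot [-178.21    0.62   90.2 ] F [0.22 0.24 0.39] M [0.163 0.1   0.212] w 0.011833085682281178
tool cm [-0.06  0.16  0.  ] twist 15.2
```

Request:
arm_command --pt "0 0.1 0" --pt "0 0 0" --pt "0 0 0.05" --twist '[3,3,3]'

```text
time_s: 24.9
tool_pos: [0.5589, 0.2512, 0.155]
tool_rot: [-178.2, 0.9, 80.8]
force: [-0.7, -0.5, 2.8]
grip_width: 0.0122
```

Request:
arm_command --pt "0 0 0.1" --pt "0 0 0.1" --pt "0 0 0.1" --twist '[1.5,1.5,1]'

```text
time_s: 25.28
tool_pos: [0.5603, 0.2497, 0.1531]
tool_rot: [-178.5, 1.0, 76.5]
force: [3.1, 0.1, -3.0]
grip_width: 0.0121
```

```bash
python3 go.py .5605 .2497 .149 75
```

```text
t 25.275 pos [0.5603 0.2497 0.1531] rot [-178.49    0.99   76.53] F [ 3.09  0.13 -2.99] M [ 0.223 -0.936 -0.   ] w 0.01207014608146945
tool cm [-0.    0.02  0.41] twist 1.53
```

Request:
arm_command --pt "0 0 0.1" --pt "0 0 0.1" --twist '[0.5,0.5]'

```text
time_s: 25.52
tool_pos: [0.5611, 0.25, 0.15]
tool_rot: [-178.6, 1.0, 75.4]
force: [2.2, -0.1, -1.9]
grip_width: 0.012
```

```bash
python3 go.py .5605 .2497 .149 75
```

```text
t 25.525 pos [0.5611 0.25   0.15  ] rot [-178.57    0.96   75.39] F [ 2.24 -0.12 -1.91] M [ 0.207 -0.502 -0.043] w 0.01195829972444525
tool cm [-0.04 -0.05  0.1 ] twist 0.39
```

Request:
arm_command --pt "0 0 0.1" --pt "0 0 0.05" --twist '[0.2,0]'

```text
time_s: 25.78
tool_pos: [0.5608, 0.2501, 0.1488]
tool_rot: [-178.6, 1.0, 75.2]
force: [-0.4, -2.1, 4.4]
grip_width: 0.012
```

```bash
python3 go.py .5605 .2497 .149 75
```

```text
t 25.775 pos [0.5608 0.2501 0.1488] rot [-178.55    0.98   75.18] F [-0.36 -2.09  4.36] M [-0.115 -0.112 -0.104] w 0.012016354842479865
tool cm [-0.05 -0.02 -0.02] twist 0.18
```

Request:
arm_command --pt "0 0 0" --pt "0 0 0" --pt "0 0 0" --pt "0 0 0" --pt "0 0 0" --twist '[0,0,0,0,0]' --grip 50

```text
time_s: 26.4
tool_pos: [0.5591, 0.2507, 0.1478]
tool_rot: [-178.4, 1.0, 75.3]
force: [0.5, 0.5, 0.3]
grip_width: 0.0427
```

Request:
arm_command --pt "0 0 -1" --pt "0 0 -2" --pt "0 0 -3" --pt "0 0 -4" --pt "0 0 -4" --pt "0 0 -4" --pt "0 0 0" --twist '[0,0,0,0,0,0,0]'

```text
time_s: 27.28
tool_pos: [0.5652, 0.2524, 0.3378]
tool_rot: [-178.5, 0.9, 75.3]
force: [1.4, 0.4, -0.3]
grip_width: 0.0434
```

```bash
python3 go.py .5605 .2497 .149 75; python3 - <<'E'
from h import *
a=[];e=np.radians(-14.8);e=np.array([np.cos(e),np.sin(e),0])
for n,(u,v) in dict(top=(165,190),side=(218,125)).items():
    d=grab(n); a.append(cv2.resize(d['img'][v-37:v+38,u-25:u+25],(400,600),interpolation=cv2.INTER_CUBIC))
    for s in(1,-1):print(n,np.round((np.array(proj(d,np.array([.5607,.2498,.204])+s*.0425*e))-[u-25,v-37])*8+[400*(n=='side'),0]))
cv2.imwrite('pics/end.png',np.hstack(a))
E
```

```text
t 27.275 pos [0.5652 0.2524 0.3378] rot [-178.53    0.92   75.25] F [ 1.45  0.43 -0.3 ] M [ 0.007 -0.078  0.095] w 0.04344064794335831
tool cm [-0.38 -0.39 18.88] twist 0.25
top [ 46. 140.]
top [-22. 362.]
side [692. 144.]
side [484. 156.]
```

View pics/end.png

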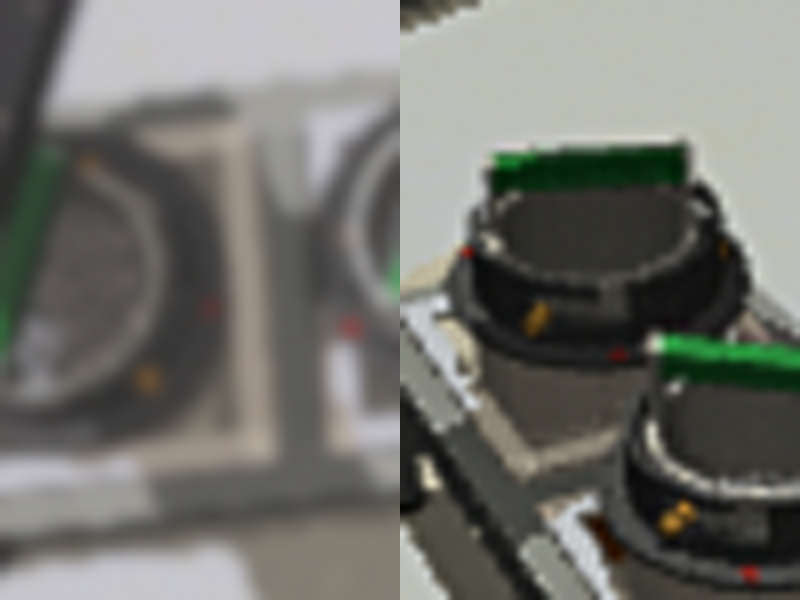

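```bash
python3 - <<'E'
from h import *
print(env.sign_off())
E
```

```text
the job is handed in; nothing more can be done
None
```

The sieve basket is hanging in the empty funnel's ring, turned clockwise into the locking notches and released. I handed the job in at about 27 s; sign-off gives no verdict.

**What I did:**
- **Insertion:** I gripped the basket by its bar and lowered it through the three gaps with no contact until the ledge. I let go there so it could settle level, then gripped it again.
- **Locking:** I turned it about 35° clockwise with light torque. It then dropped 6.2 mm from the ledge height and was let go.

**Last checks:** In the final side view the bar's ends are within about 1 pixel of where they should be with the basket locked (origin 110 mm above the funnel's). One lug is visible in its notch. The arm ended clear of the basket, with only small force readings.

**What disagreed or went wrong:**
- **Height offset:** The real fingertips sat about 30 mm higher than the reported tool height. The first grasp therefore closed above the bar, and I found the offset by touching the bar's top, which read about 36 N while the basket stood on the bench.
- **Tool tilt:** The tool tilted by up to 3° during the carry. Releasing the basket on the ledge took care of this.
- **Brief moment reading:** As the lugs entered the notches, the wrist sideways moment reached about 0.9 N m. The forces there stayed at a few newtons.
- **Bystanders:** I didn't compare their positions at the end. The gripper touched only the basket, as far as forces and pictures showed.

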